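# Pull the bread case sash down with the hook pole

## Task

Close the bread display case the way the staff do: take the hook pole off its rest, drop its hook from above into the brass ring on the raised sash and draw the sash smoothly down, feeling it through the seal until the catch has taken it and it stays fully shut. Never bear on the case, sash or ring with more than 16 N, do not let the sash slam, keep the gripper and arm off the case and move nothing else on the counter. Then unhook, lay the pole back in both forks of its rest as it lay before, and let go.

Things in the scene. Friction and masses are not known exactly. Their poses are not given: they have to be found in the camera images.
- case: Countertop bread display case, fixed: 340 wide (y), 200 deep (x), 350 mm tall, white plinth, aluminium frame, clear panes, rolls inside. Origin: centre of its underside, on the counter. x points from its front to its back; the front, 100 mm from the origin, faces the robot and holds the sash, which slides straight up and down between two guides.
- sash (a joint): Sash height above fully shut, m: starts raised 0.07 to 0.10; hard stop at 0. Balanced (0.3 to 0.6 kg), it stays where left; drawing it down takes 1 to 4 N. From 8 mm down a rubber seal and a spring roller catch in the left guide raise that steadily to 8 to 13 N at 3 mm; past that the catch snaps it home (under 1 mm) and holds it. Let go sooner, it is left 4 to 9 mm open.
- ring (a point): Centre of the brass pull ring on the middle of the sash's top rail. The ring lies flat, its hole vertical: hole 18 mm wide, bar 6 mm thick, so the front bar's middle is 12 mm from the centre towards the case's -x. The centre is 20 mm in front of the sash, 126 mm in front of the case's origin, and 215 mm above the counter when shut. Axes as the case.
- pole: Hook pole, 0.14 kg. Origin: middle of the grip; x runs along it to the hook, z square to it, upwards. Wooden handle 18 wide (y) x 26 mm high (z), x -90 to +85 mm; then a 10 mm steel rod to x 165; then the hook, a 7 mm rod bent down (-z) and back by 130 degrees at 11.5 mm radius. Raised about 40 degrees (25 to 55) at the hook end, the hook's tip points down into the ring.
- crook (a point): Centre of the hook's bend, at x 165, z -11.5 mm in the pole's axes. Hung in the ring, the ring's front bar lies between this point and the bend's top (bar's middle about 5 mm above this point).
- hook_tip (a point): End of the hook's tip on the rod's centre line (the round end reaches 3.5 mm further). With the pole raised 40 degrees it lies 11.5 mm towards the case from the crook and 12 mm below it.
- rest: Pole rest, fixed: dark base plate 210 x 90 x 10 mm carrying two green forks 10 mm thick, 60 mm behind and 65 mm ahead of the grip's middle along the pole, and a butt plate behind the handle's end; the pole leans in it, hook end up 25 degrees. Each fork is a slot 25 mm wide, 30 mm deep, open upwards, flared at its mouth. Origin: centre of its underside; x points towards the hook.
- tray: Steel tray with three rolls, 150 x 200 x 35 mm, loose, to be left alone. Origin: centre of its underside.
- boats: Stack of brown paper food boats, 95 x 140 x 48 mm, loose, to be left alone. Origin: centre of its underside.
- cups: Stack of red cups, 85 mm across, 140 mm tall, loose, to be left alone. Origin: centre of its underside.
- cradle (a point): Where the pole's origin sits when it lies in the rest, 85 mm above the counter over the rest's origin. x runs along the slots to the hook end, 25 degrees up; z is square to the slot floors. The pole lies with its axes along these; the butt plate stops it 1 mm further back.

How it is judged:
By the outcome, as a careful person would: the job done as asked, in the order asked, and still so for the second after the job is handed in, with the robot touching nothing.
It also fails if it takes over 64 s, if anything falls off the work surface, if the arm or the gripper's body presses on something with over 40 N, if the wrist force passes 120 N, or if a joint passes its speed limit or range.

## Robot

A 6-joint arm with a two-finger parallel gripper is mounted at the origin on the work surface. World frame = base frame: x ahead of the robot, y to its left, z up, the work surface at z = 0. Lengths are in m, angles in degrees, forces in N, time in s.
With the tool pointing down it reaches from about 0.4 to 0.825 m from the base axis. Payload 7 kg.
Tool frame: the origin (TCP) lies on the centre line of the jaws, within the pads' length; the fingertips stand 22 mm ahead of it and the grasp point (between the pads) lies 3 mm ahead of it; z points along the fingers, y is the line along which they close (so a half turn about z gives the same grasp; the last joint's range is limited). The gripper opens to 88 mm and grips with 3 to 60 N. Pads are 19 mm wide; open, the fingers measure 130 mm over their backs; the gripper's body (78 mm by 193 mm) begins 47 mm behind the grasp point.
Start: joints at [-57.347, 20.546, 0.682, 0, -70.136, -16.507], TCP at [0.188, -0.648, 0.249] pointing down, gripper open.
Joint ranges: [-176.03, 176.03], [-82.01, 121.73], [-58.28, 71.71], [-173.87, 95.51], [-174.79, -0.11], [-173.66, 173.66]. Speed limits (degrees/s): [136.94, 136.94, 172.46, 180, 180, 180].

## Interface

Orientations are given as [roll, pitch, yaw] about the fixed x, y, z axes, in that order (R = Rz(yaw) Ry(pitch) Rx(roll)).
In Python, from plant import get_state, cams, r gives the robot as it stands.
- The arm moves only by the tool apply_moves, never from a script. Its argument "targets" is a list of rows, each an object with "dp": the shift along the world's x, y, z in m, a list of three; "yaw": the turn about the world's z in degrees. In form: [{"dp": [x, y, z], "yaw": yaw}, ...]. A call has 1 to 20 rows; each row is the pose to reach, as a shift and turn from the pose commanded when the call began; what a row does not reach only later rows make up. A row lasts 1/12 s, in which the tool goes at most 41.7 mm and 7.16 degrees, less where a joint would pass 70% of its speed; a pose out of reach is approached as far as the arm can. A call with a gripper value outside its range is refused whole. "grip" is the gripper command: -1 is fully open, 1 is shut, values between are in proportion, set as the call begins (left out, the last holds). The fingers move at their own pace and stop on an object; "squeeze" is the grip in N (left out, the last holds). Time passes only in rows, so rows that repeat a pose let the fingers close. It gives the time, the measured TCP pose, the force, the opening and the grip force at its end, in the units of the state.
- get_state(): the state, without advancing time (a new reading comes with each control period).
- cams.capture(name): name is "side" or "top" or "wrist"; returns a dict with "image" (420x560x3 uint8, red, green, blue), "range_z" (420x560 float32, m along the optical axis (not along the pixel's ray), 0 where there is no reading), "fx", "fy", "cx", "cy" (pixels), "R" (3x3) and "t" (3): a world point X has camera coordinates R X + t; the wrist camera has in their place "T_tool_cam" (4x4, takes a point from camera to tool coordinates, whose origin is the TCP and whose axes are the flange's). Camera axes: x right, y down, z forward; pixel columns grow to the right and rows downward; lengths in m; the calibration is good to about 2 mm. The wrist camera is an equidistant fisheye: a pixel r from the principal point sees the ray r / f radians off the axis. A picture is of the moment at which its call begins: read the wrist's pose just before it.
- r.close_job(): hands the job in; it is judged then, once.
The state is a dict: "time_s": time; "joints": joint angles; "qd": joint speeds; "joint_torque": joint torques, N m; "tcp_pos": TCP position; "eef_rot": TCP orientation; "contact_force": force on the tool from outside, world axes, zero at the start; "moment": the same for the moment, N m; "gripper_width": finger opening in m; "gripper_force": force on a finger pad.
Only numpy, scipy, OpenCV 4.12 (cv2) and the standard library are available. Lean on these libraries where they do the work, as an engineer would, in place of code of your own. Each camera call takes 0.05 s, during which the arm holds its last target. There are 200 camera calls.

## Working session

There is one attempt and no reset: what is moved stays moved. The work goes in short steps, Python scripts to look and compute and a tool call to move; the robot and the scene stay as the last step left them, time stands still between calls to the robot, and variables do not carry over. Pictures are saved under pics/ and viewed, at most 10 in all, crops included, and the job is handed in when it is done.

Besides the shell and the picture viewer there is one more tool, called after "Request:" as name(argument=value, ...), one argument or row to a line, values as JSON. apply_moves: Moves the arm, as the interface text tells. Its arguments: {"type":"object","properties":{"targets":{"type":"array","items":{"type":"object","properties":{"dp":{"type":"array","items":{"type":"number"}},"yaw":{"type":"number"}}}},"grip":{"type":"number"},"squeeze":{"type":"number"}},"required":["targets"]}

```bash
mkdir -p pics; ls
python3 - <<'E'
from plant import get_state,cams
import cv2,numpy as np
print(get_state())
ims=[]
for n in("side","top"):
    c=cams.capture(n); np.savez(n+".npz",**c); cv2.imwrite(f"pics/{n}0.png",c["image"][...,::-1])
    print(n,c["fx"],c["cx"],c["cy"],c["R"].round(4).tolist(),c["t"].round(4).tolist())
E
```

```text
pics
{'time_s': 0.0, 'joints': array([-5.73473677e+01,  2.05897369e+01,  6.33065010e-01, -1.83826773e-02,
       -7.01363971e+01, -1.65076291e+01]), 'qd': array([-0.05499383, -0.08331224,  0.09496753,  0.04998806,  0.0654482 ,
        0.10372836]), 'joint_torque': array([ 4.58949144e-04, -5.82722461e+01,  2.93038148e+01,  6.99711040e+00,
        6.67886066e-03, -1.31242296e-04]), 'tcp_pos': array([ 0.18754213, -0.64794475,  0.24764191]), 'eef_rot': array([ 1.79905857e+02, -9.87856115e-03, -1.63861249e+02]), 'contact_force': array([ 0.07735489, -0.57801366, -0.34440889]), 'moment': array([-0.01787919, -0.01059946, -0.03106241]), 'gripper_force': 0.0, 'gripper_width': 0.08813204711642714}
side 469.8772766024909 281.80064136376336 204.51312836342143 [[-0.8339, -0.552, -0.0021], [-0.4355, 0.6602, -0.612], [0.3392, -0.5094, -0.7909]] [0.508, 0.365, 1.1495]
top 456.4327584941643 285.52290580647696 211.0463979086161 [[-0.0223, -0.9995, -0.0245], [-0.9886, 0.0257, -0.1485], [0.149, 0.0209, -0.9886]] [0.0325, 0.6109, 1.0803]
```

View pics/side0.png

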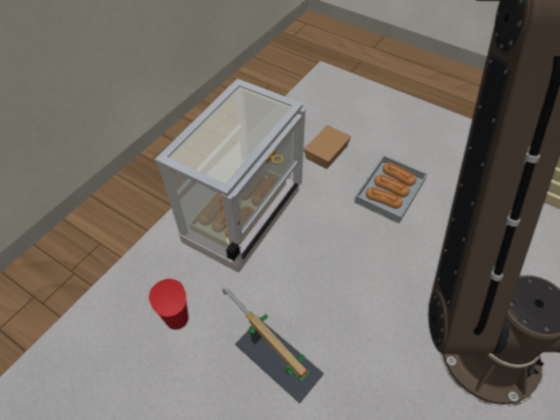

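View pics/top0.png

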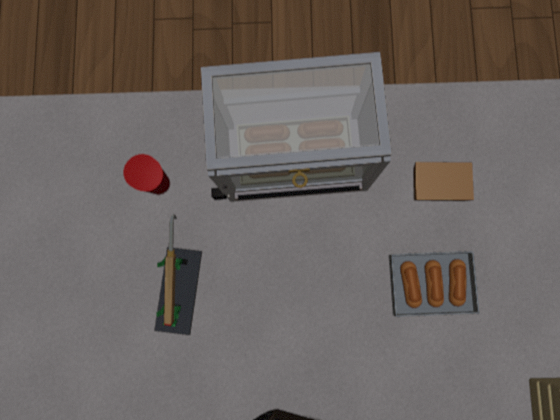

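Side: case with the ring at about (277,158), the pole from handle (300,372) to hook (226,291), and the cup at (170,300). Top: ring at (300,180), handle from (169,324) to (170,250), and the hook end at (174,216).

```bash
cat > h.py <<'E'
import numpy as np,cv2
from scipy import ndimage
def pts(c,m):
    v,u=np.nonzero(m&(c["range_z"]>0)); z=c["range_z"][v,u]
    P=np.stack([(u-c["cx"])/c["fx"]*z,(v-c["cy"])/c["fy"]*z,z],1)
    return (P-c["t"])@c["R"]
def ray(c,u,v):
    d=np.array([(u-c["cx"])/c["fx"],(v-c["cy"])/c["fy"],1])@c["R"]
    return -c["R"].T@c["t"],d
def plane(c,u,v,z):
    o,d=ray(c,u,v); return o+d*(z-o[2])/d[2]
def tri(a,b):
    (o,d),(p,e)=a,b; s=np.linalg.lstsq(np.stack([d,-e],1),p-o,rcond=None)[0]
    A=o+s[0]*d;B=p+s[1]*e; return (A+B)/2,np.linalg.norm(A-B)
def box(m,x0,x1,y0,y1):
    k=np.zeros_like(m);k[y0:y1,x0:x1]=1;return m&k
E
python3 - <<'E'
from h import *
np.set_printoptions(precision=4,suppress=True)
S=dict(np.load("side.npz"));T=dict(np.load("top.npz"))
def hsv(c): return [x.astype(int) for x in cv2.split(cv2.cvtColor(c["image"],cv2.COLOR_RGB2HSV))]
rr=[]
for n,c,rb,hb in(("side",S,(265,290,148,168),(236,315,305,385)),("top",T,(286,314,168,192),(155,185,240,330))):
    h,s,v=hsv(c)
    m=box((h>12)&(h<32)&(s>90)&(v>90),*rb)
    vv,uu=np.nonzero(m);print(n,"ring px",len(uu),uu.min(),uu.max(),vv.min(),vv.max())
    cu,cv=(uu.min()+uu.max())/2,(vv.min()+vv.max())/2; rr.append(ray(c,cu,cv))
    print(" depth med",np.median(pts(c,m),0))
    m=box((h>10)&(h<28)&(s>80)&(v>100),*hb)
    m=ndimage.binary_opening(m); P=pts(c,m)
    q=P.mean(0);d=np.linalg.svd(P-q)[2][0] if len(P)<3000 else None; d*=np.sign(d[0]); t=(P-q)@d
    print(" handle",len(P),q,d,"yaw",np.degrees(np.arctan2(d[1],d[0])),"pitch",np.degrees(np.arcsin(d[2])),"ends",q+d*np.percentile(t,1),q+d*np.percentile(t,99))
    m=box((v<70)&(s<90),150,210,240,340) if n=="top" else box((v<70)&(s<90),225,330,310,400)
    P=pts(c,m);P=P[abs(P[:,2]-.01)<.008]
    print(" rest plate",len(P),cv2.minAreaRect(P[:,:2].astype(np.float32)))
    m=box((h>45)&(h<85)&(s>80),150,210,240,340) if n=="top" else box((h>45)&(h<85)&(s>80),225,330,310,400)
    P=pts(c,m);print(" green zmax",P[:,2].max())
print("ring tri",tri(*rr))
# case top corners
C=[plane(T,u,v,.35) for u,v in((202,67),(380,53),(387,158),(206,172))]
print(np.array(C),"c",np.mean(C,0))
# top frame by depth
P=pts(T,box(np.ones((420,560),bool),190,400,40,200));P=P[abs(P[:,2]-.35)<.012]
print(len(P),cv2.minAreaRect(P[:,:2].astype(np.float32)))
for n,c in(("side",S),("top",T)):
    h,s,v=hsv(c); P=pts(c,(h<6)&(s>180)&(v>80));print("cup",P.min(0),P.max(0))
for b in[(120,200,195,245)]:
    I=cv2.resize(T["image"][195:245,140:200],None,fx=8,fy=8)
print("hook pts top")
E
```

```text
side ring px 86 267 283 150 163
 depth med [ 0.6366 -0.0117  0.315 ]
 handle 664 [0.4278 0.2972 0.0968] [ 0.8986 -0.1197  0.422 ] yaw -7.589841024636594 pitch 24.964062007042767 ends [0.3505 0.3075 0.0605] [0.5102 0.2863 0.1356]
 rest plate 30 ((0.4452328681945801, 0.2955182194709778), (0.023795582354068756, 0.1295091062784195), 80.97088623046875)
 green zmax 0.1337248103764502
top ring px 112 291 307 169 187
 depth med [ 0.6349 -0.015   0.3155]
 handle 470 [0.4314 0.291  0.1   ] [ 0.8995 -0.1283  0.4175] yaw -8.119474092554373 pitch 24.679401158377626 ends [0.3501 0.3026 0.0622] [0.5078 0.2801 0.1354]
 rest plate 1956 ((0.42460140585899353, 0.29156818985939026), (0.08994612097740173, 0.20671910047531128), 81.89572143554688)
 green zmax 0.13125236548673824
ring tri (array([ 0.635 , -0.0141,  0.316 ]), np.float64(0.0038322396275116653))
[[ 0.8453  0.1633  0.35  ]
 [ 0.8618 -0.1732  0.35  ]
 [ 0.6582 -0.175   0.35  ]
 [ 0.6415  0.1549  0.35  ]] c [ 0.7517 -0.0075  0.35  ]
19028 ((0.7548564076423645, -0.008538007736206055), (0.20153659582138062, 0.3408222794532776), 3.1981613636016846)
cup [0.6598 0.315  0.0091] [0.7379 0.3907 0.1435]
cup [0.6573 0.3054 0.0984] [0.7394 0.3892 0.1433]
hook pts top
```

Request:
apply_moves(
  targets=[
    {"dp": [0.212, 0.248, 0.03], "yaw": -7},
    {"dp": [0.212, 0.248, 0.03], "yaw": -14},
    {"dp": [0.212, 0.248, 0.03], "yaw": -20},
    {"dp": [0.212, 0.248, 0.03], "yaw": -24},
    {"dp": [0.212, 0.248, 0.03], "yaw": -24},
    {"dp": [0.212, 0.248, 0.03], "yaw": -24},
    {"dp": [0.212, 0.248, 0.03], "yaw": -24},
    {"dp": [0.282, 0.648, 0.03], "yaw": -24},
    {"dp": [0.282, 0.648, 0.03], "yaw": -24},
    {"dp": [0.282, 0.648, 0.03], "yaw": -24},
    {"dp": [0.282, 0.648, 0.03], "yaw": -24},
    {"dp": [0.282, 0.648, 0.03], "yaw": -24},
    {"dp": [0.282, 0.648, 0.03], "yaw": -24},
    {"dp": [0.282, 0.648, 0.03], "yaw": -24},
    {"dp": [0.282, 0.648, 0.03], "yaw": -24},
    {"dp": [0.282, 0.648, 0.03], "yaw": -24},
    {"dp": [0.282, 0.648, 0.03], "yaw": -24},
    {"dp": [0.282, 0.648, 0.03], "yaw": -24},
  ],
  grip=-1,
  squeeze=60,
)

```text
time_s: 1.6
tcp_pos: [0.47, 0.0031, 0.2786]
eef_rot: [180.0, 0.0, 172.2]
contact_force: [1.1, -1.0, 0.4]
gripper_width: 0.0875
gripper_force: 0.0
```

Request:
apply_moves(
  targets=[
    {"dp": [-0.011, 0.284, -0.03], "yaw": 0},
    {"dp": [-0.011, 0.284, -0.03], "yaw": 0},
    {"dp": [-0.011, 0.284, -0.03], "yaw": 0},
    {"dp": [-0.011, 0.284, -0.03], "yaw": 0},
    {"dp": [-0.011, 0.284, -0.03], "yaw": 0},
    {"dp": [-0.011, 0.284, -0.03], "yaw": 0},
    {"dp": [-0.011, 0.284, -0.03], "yaw": 0},
    {"dp": [-0.011, 0.284, -0.03], "yaw": 0},
    {"dp": [-0.011, 0.284, -0.03], "yaw": 0},
  ],
)

```text
time_s: 2.35
tcp_pos: [0.458, 0.2851, 0.2474]
eef_rot: [-179.9, -0.1, 172.3]
contact_force: [-0.1, -0.8, 0.7]
gripper_width: 0.0877
gripper_force: 0.0
```

Run:
```python
from plant import get_state,cams
import cv2,numpy as np
s=get_state();print(s["time_s"],s["joints"].round(1),s["tcp_pos"],s["eef_rot"])
c=cams.capture("wrist"); c["p"]=s["tcp_pos"];c["e"]=s["eef_rot"];np.savez("w1.npz",**c); cv2.imwrite("pics/w1.png",c["image"][...,::-1])
print(c["T_tool_cam"].round(4).tolist(),c["fx"],c["cx"],c["cy"])
```

```text
2.35 [  52.7    7.9  -16.5   -0.   -65.8 -150.4] [0.45799785 0.28514157 0.24738396] [-1.79895732e+02 -7.39070625e-02  1.72298061e+02]
[[-0.0006, -0.9563, -0.2922, 0.0789], [1.0, -0.0006, -0.0, -0.0001], [-0.0002, -0.2922, 0.9563, -0.1361], [0.0, 0.0, 0.0, 1.0]] 325.19226210127806 285.0759827954035 209.42216225351353
```

View pics/w1.png

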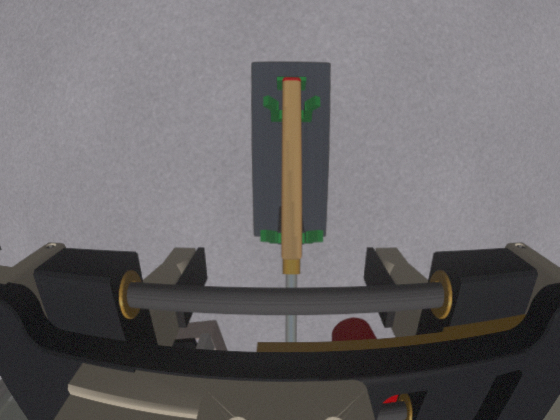

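The pole handle runs straight along columns 281–301 from butt (291,80) to ferrule (291,265). The front fork is at row 237, and the fingers straddle the pole slightly to the left of it.

```bash
cat >> h.py <<'E'
from scipy.spatial.transform import Rotation as Ro
def wpts(c,m):
    v,u=np.nonzero(m&(c["range_z"]>0)); z=c["range_z"][v,u]
    a=(u-c["cx"])/c["fx"];b=(v-c["cy"])/c["fx"];r=np.hypot(a,b);k=np.tan(r)/np.maximum(r,1e-9)
    P=np.stack([a*k*z,b*k*z,z],1);M=c["T_tool_cam"]
    P=P@M[:3,:3].T+M[:3,3]
    return P@Ro.from_euler("xyz",c["e"],degrees=True).as_matrix().T+c["p"]
E
python3 - <<'E'
from h import *
np.set_printoptions(precision=4,suppress=True)
c=dict(np.load("w1.npz"));h,s,v=[x.astype(int) for x in cv2.split(cv2.cvtColor(c["image"],cv2.COLOR_RGB2HSV))]
m=box((h>8)&(h<28)&(s>80)&(v>90),270,315,82,258);P=wpts(c,m)
q=np.median(P,0);d=np.linalg.svd(P-P.mean(0))[2][0];d*=np.sign(d[0]);q=P.mean(0);t=(P-q)@d
print(len(P),q,d,np.degrees(np.arctan2(d[1],d[0])),np.degrees(np.arcsin(d[2])),q+d*t.min(),q+d*t.max())
g=box((h>45)&(h<85)&(s>80),250,335,228,246);P=wpts(c,g);print("front fork",P.min(0),P.max(0),P.mean(0))
n=box((v<75)&(s<90),250,330,62,238);P=wpts(c,n);P=P[abs(P[:,2]-.01)<.01];print(cv2.minAreaRect(P[:,:2].astype(np.float32)))
E
```

```text
3426 [0.4296 0.2942 0.098 ] [ 0.889  -0.1227  0.4412] -7.8583443735840826 26.182570835719392 [0.3444 0.306  0.0557] [0.4984 0.2847 0.1322]
front fork [0.473  0.2447 0.0097] [0.5212 0.3136 0.132 ] [0.4838 0.2868 0.121 ]
((0.4230334758758545, 0.29505085945129395), (0.08732862025499344, 0.2049298882484436), 81.99432373046875)
```

Request:
apply_moves(
  targets=[
    {"dp": [-0.007, 0.005, -0.03], "yaw": 0},
    {"dp": [-0.007, 0.005, -0.06], "yaw": 0},
    {"dp": [-0.007, 0.005, -0.09], "yaw": 0},
    {"dp": [-0.007, 0.005, -0.115], "yaw": 0},
    {"dp": [-0.007, 0.005, -0.135], "yaw": 0},
    {"dp": [-0.007, 0.005, -0.147], "yaw": 0},
    {"dp": [-0.007, 0.005, -0.147], "yaw": 0},
    {"dp": [-0.007, 0.005, -0.147], "yaw": 0},
    {"dp": [-0.007, 0.005, -0.147], "yaw": 0},
  ],
)

```text
time_s: 3.15
tcp_pos: [0.4523, 0.2885, 0.1027]
eef_rot: [179.9, 0.1, 172.1]
contact_force: [0.6, 0.5, 0.4]
gripper_width: 0.0877
gripper_force: 0.0
```

Request:
apply_moves(
  targets=[
    {"dp": [0, 0, 0], "yaw": 0},
    {"dp": [0, 0, 0], "yaw": 0},
    {"dp": [0, 0, 0], "yaw": 0},
    {"dp": [0, 0, 0], "yaw": 0},
    {"dp": [0, 0, 0], "yaw": 0},
    {"dp": [0, 0, 0], "yaw": 0},
    {"dp": [0, 0, 0], "yaw": 0},
    {"dp": [0, 0, 0], "yaw": 0},
    {"dp": [0, 0, 0], "yaw": 0},
  ],
  grip=1,
  squeeze=60,
)

```text
time_s: 3.9
tcp_pos: [0.4517, 0.2887, 0.1015]
eef_rot: [-180.0, -0.0, 172.1]
contact_force: [1.2, -0.1, 0.1]
gripper_width: 0.0331
gripper_force: 0.0
```

Request:
apply_moves(
  targets=[
    {"dp": [0, 0, 0], "yaw": 0},
    {"dp": [0, 0, 0], "yaw": 0},
    {"dp": [0, 0, 0], "yaw": 0},
    {"dp": [0, 0, 0], "yaw": 0},
    {"dp": [0, 0, 0], "yaw": 0},
    {"dp": [0, 0, 0], "yaw": 0},
    {"dp": [0, 0, 0], "yaw": 0},
    {"dp": [0, 0, 0], "yaw": 0},
  ],
)

```text
time_s: 4.57
tcp_pos: [0.4516, 0.2886, 0.1015]
eef_rot: [-180.0, -0.0, 172.1]
contact_force: [-0.5, 0.1, -0.8]
gripper_width: 0.0174
gripper_force: 59.8
```

Request:
apply_moves(
  targets=[
    {"dp": [0, 0, 0.01], "yaw": 0},
    {"dp": [0, 0, 0.03], "yaw": 0},
    {"dp": [0, 0, 0.06], "yaw": 0},
    {"dp": [0, 0, 0.095], "yaw": 0},
    {"dp": [0, 0, 0.13], "yaw": 0},
    {"dp": [-0.004, 0, 0.165], "yaw": 0},
    {"dp": [-0.01, -0.01, 0.195], "yaw": 2},
    {"dp": [-0.017, -0.035, 0.219], "yaw": 4},
    {"dp": [-0.017, -0.065, 0.219], "yaw": 6},
    {"dp": [-0.017, -0.1, 0.219], "yaw": 8},
    {"dp": [-0.017, -0.135, 0.219], "yaw": 10},
    {"dp": [-0.017, -0.17, 0.219], "yaw": 11},
    {"dp": [-0.017, -0.205, 0.219], "yaw": 11},
    {"dp": [-0.017, -0.24, 0.219], "yaw": 11},
    {"dp": [-0.01, -0.27, 0.219], "yaw": 11},
    {"dp": [0, -0.295, 0.219], "yaw": 11},
    {"dp": [0.008, -0.311, 0.219], "yaw": 11},
    {"dp": [0.008, -0.311, 0.219], "yaw": 11},
    {"dp": [0.008, -0.311, 0.219], "yaw": 11},
    {"dp": [0.008, -0.311, 0.219], "yaw": 11},
  ],
)

```text
time_s: 6.23
tcp_pos: [0.4593, -0.0225, 0.3208]
eef_rot: [180.0, -0.0, -176.9]
contact_force: [0.8, 0.7, -1.0]
gripper_width: 0.0176
gripper_force: 59.8
```

Run:
```python
from plant import get_state,cams
import cv2,numpy as np
s=get_state();print(s["time_s"],s["joints"].round(1),s["tcp_pos"],s["eef_rot"],s["contact_force"],s["moment"])
C=[]
for n in("side","top"):
    c=cams.capture(n); np.savez(n+"1.npz",**c);C.append(c["image"])
a=cv2.resize(C[0][110:250,200:330],None,fx=3,fy=3,interpolation=2);b=cv2.resize(C[1][130:270,240:370],None,fx=3,fy=3,interpolation=2)
cv2.imwrite("pics/c1.png",np.hstack([a,b])[...,::-1])
```

```text
6.2333 [  21.8   -2.8  -18.1   -0.   -74.6 -108.7] [ 0.45925366 -0.02245171  0.32084123] [ 1.79994438e+02 -1.00765224e-02 -1.76893829e+02] [ 0.79798525  0.67954892 -1.02878865] [-0.05540123  0.04328747  0.10346118]
```

View pics/c1.png

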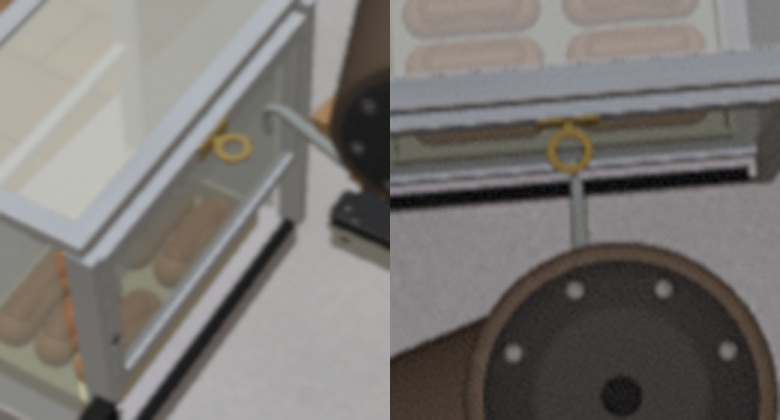

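Side crop: ring centre (232,147) → full-image px (277.3,159); hook bend's front edge about (265,110) → (288.3,146.7). Top crop: ring centre (179,150) → px (299.7,180); hook end (186,177) → (302,189).

Run:
```python
from h import *
np.set_printoptions(precision=4,suppress=True)
S=dict(np.load("side1.npz"));T=dict(np.load("top1.npz"))
R,e=tri(ray(S,277.3,159),ray(T,299.7,180));print("ring",R,e)
for n,c,u,v in(("S",S,277.3,159),("T",T,299.7,180)): print(n,plane(c,u,v,.315))
tcp=np.array([.4593,-.0225,.3208]);a=np.radians(3.1);d=np.array([np.cos(a),np.sin(a),0])
def pr(c,X):
    p=c["R"]@X+c["t"];return c["fx"]*p[0]/p[2]+c["cx"],c["fy"]*p[1]/p[2]+c["cy"]
for nm,r,z in(("crook",.1268,.0428),("front outer",.1418,.0428),("bend top outer",.1268,.0578),("tip end",.134,.0247)):
    X=tcp+d*r+[0,0,z];print(nm,X,np.round(pr(S,X),1),np.round(pr(T,X),1))
print("ring proj",pr(S,R),pr(T,R))
# detected gray rod: crop 
for n,c,b in(("S",S,(284,302,140,160)),("T",T,(296,308,184,212))):
    g=c["range_z"][b[2]:b[3],b[0]:b[1]];print(n);
    P=pts(c,box(np.ones((420,560),bool),*b));P=P[(P[:,2]>.33)&(P[:,2]<.40)&(P[:,0]<.64)];print(len(P),P[np.argsort(-P[:,0])][:8])
```

```text
ring [ 0.6314 -0.0159  0.3084] 0.000922911743055199
S [ 0.6284 -0.0107  0.315 ]
T [ 0.6295 -0.016   0.315 ]
crook [ 0.5859 -0.0156  0.3636] [293.8 150.5] [300.3 198.2]
front outer [ 0.6009 -0.0148  0.3636] [288.1 148.1] [299.7 189.9]
bend top outer [ 0.5859 -0.0156  0.3786] [293.9 145.8] [300.4 196.7]
tip end [ 0.5931 -0.0153  0.3455] [291.  154.8] [299.9 196.1]
ring proj (np.float64(277.4850254236234), np.float64(159.05260285487992)) (np.float64(299.6045393289503), np.float64(179.77695284219988))
S
86 [[ 0.6027 -0.013   0.3579]
 [ 0.6025 -0.0127  0.3647]
 [ 0.6025 -0.0126  0.3713]
 [ 0.6024 -0.0125  0.3682]
 [ 0.6016 -0.0113  0.3632]
 [ 0.6011 -0.0145  0.3736]
 [ 0.6009 -0.0144  0.3674]
 [ 0.6003 -0.0135  0.3653]]
T
120 [[ 0.6037 -0.019   0.3663]
 [ 0.6033 -0.0173  0.3682]
 [ 0.6009 -0.0154  0.3718]
 [ 0.6007 -0.0171  0.3726]
 [ 0.6006 -0.0207  0.3724]
 [ 0.6005 -0.0189  0.3733]
 [ 0.5986 -0.0153  0.374 ]
 [ 0.5982 -0.0188  0.3758]]
```

Request:
apply_moves(
  targets=[
    {"dp": [0.01, 0.001, 0], "yaw": 0},
    {"dp": [0.022, 0.002, 0], "yaw": 0},
    {"dp": [0.0315, 0.0025, -0.002], "yaw": 0},
    {"dp": [0.0315, 0.0025, -0.007], "yaw": 0},
    {"dp": [0.0315, 0.0025, -0.012], "yaw": 0},
    {"dp": [0.0315, 0.0025, -0.016], "yaw": 0},
    {"dp": [0.0315, 0.0025, -0.02], "yaw": 0},
    {"dp": [0.0315, 0.0025, -0.023], "yaw": 0},
    {"dp": [0.0315, 0.0025, -0.023], "yaw": 0},
    {"dp": [0.0315, 0.0025, -0.023], "yaw": 0},
  ],
)

```text
time_s: 7.17
tcp_pos: [0.491, -0.0199, 0.2976]
eef_rot: [-180.0, -0.0, -176.9]
contact_force: [0.1, 0.2, -1.5]
gripper_width: 0.0174
gripper_force: 59.8
```

```bash
cat > snap.py <<'E'
import sys,cv2,numpy as np
from plant import get_state,cams
n=sys.argv[1];s=get_state();print(s["time_s"],s["tcp_pos"].round(4),s["eef_rot"].round(1),s["contact_force"].round(2),s["moment"].round(3))
C=[]
for k in("side","top"):
    c=cams.capture(k); np.savez(f"{k}_{n}.npz",**c);C.append(c["image"])
v0=int(sys.argv[2]) if len(sys.argv)>2 else 130
a=cv2.resize(C[0][v0:v0+70,245:325],None,fx=5,fy=5,interpolation=2);b=cv2.resize(C[1][150:220,260:340],None,fx=5,fy=5,interpolation=2)
cv2.imwrite(f"pics/{n}.png",np.hstack([a,b])[...,::-1])
E
python3 snap.py d1
```

```text
7.1667 [ 0.491  -0.0199  0.2976] [-180.    -0.  -176.9] [ 0.09  0.25 -1.49] [ 0.002  0.039 -0.063]
```

View pics/d1.png

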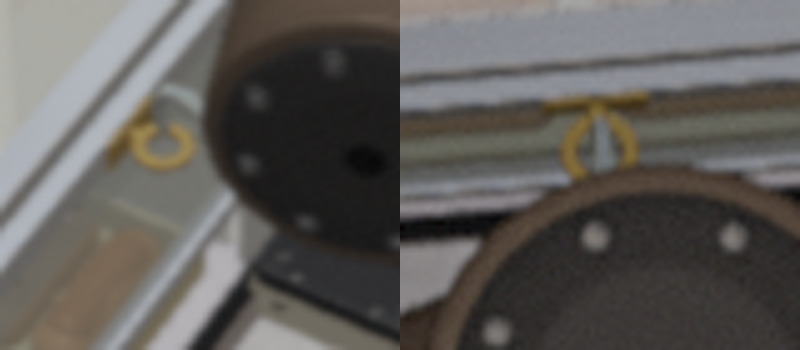

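Side crop: the hook bend is at (180,95) and its tip overlaps the ring's upper right edge at (175,125); the ring centre is at (162,145). Top crop: the hook at column 601 lies over the ring, whose centre is at (599,148).

Run:
```python
from h import *
np.set_printoptions(precision=4,suppress=True)
for k,rb in(("side",(266,290,146,168)),("top",(286,314,168,192))):
    for f in("1","_d1"):
        c=dict(np.load(f"{k}{f}.npz"));h,s,v=[x.astype(int) for x in cv2.split(cv2.cvtColor(c["image"],cv2.COLOR_RGB2HSV))]
        P=pts(c,box((h>14)&(h<32)&(s>110)&(v>90),*rb));P=P[abs(P[:,2]-.313)<.012]
        q=np.median(P[:,2]);P=P[abs(P[:,2]-q)<.006]
        print(k,f,"ring",len(P),q,"x",np.percentile(P[:,0],[3,97]),"y",np.percentile(P[:,1],[3,97]))
    h2=box((s<60)&(c["range_z"]>0),*((276,290,140,164) if k=="side" else (290,312,168,186)))
    P=pts(c,h2);P=P[(P[:,2]>.322)&(P[:,2]<.362)&(P[:,0]<.645)];print("hook",len(P),P[np.argsort(-P[:,0])][::max(1,len(P)//12)])
```

```text
side 1 ring 53 0.3149793761658802 x [0.6167 0.649 ] y [-0.0267  0.0043]
side _d1 ring 50 0.31457360146905455 x [0.6173 0.6491] y [-0.0255  0.0036]
hook 52 [[ 0.6322 -0.0114  0.3393]
 [ 0.6306 -0.0091  0.3455]
 [ 0.6303 -0.0126  0.3327]
 [ 0.6291 -0.0107  0.3316]
 [ 0.6281 -0.0135  0.3332]
 [ 0.6264 -0.0112  0.3494]
 [ 0.6247 -0.013   0.3554]
 [ 0.621  -0.0115  0.3554]
 [ 0.6179 -0.0069  0.3545]
 [ 0.6161 -0.0168  0.3537]
 [ 0.6133 -0.0083  0.3526]
 [ 0.611  -0.009   0.3533]
 [ 0.6108 -0.0087  0.3504]]
top 1 ring 102 0.3156841400505906 x [0.6176 0.6478] y [-0.0297 -0.0032]
top _d1 ring 71 0.3159331909026576 x [0.6217 0.6477] y [-0.0296 -0.0017]
hook 46 [[ 0.6338 -0.0183  0.3462]
 [ 0.632  -0.0128  0.3466]
 [ 0.6307 -0.0145  0.3517]
 [ 0.629  -0.0145  0.3514]
 [ 0.6276 -0.0126  0.3493]
 [ 0.6261 -0.018   0.3554]
 [ 0.6241 -0.0143  0.3566]
 [ 0.6227 -0.0179  0.3543]
 [ 0.6208 -0.0143  0.3549]
 [ 0.6192 -0.0196  0.3531]
 [ 0.6185 -0.016   0.357 ]
 [ 0.6168 -0.0141  0.3562]
 [ 0.6166 -0.0177  0.3569]
 [ 0.6154 -0.0195  0.3536]
 [ 0.6146 -0.0177  0.3575]
 [ 0.6131 -0.014   0.3563]]
```

Request:
apply_moves(
  targets=[
    {"dp": [0.0015, 0, 0], "yaw": 0},
    {"dp": [0.0015, 0, -0.003], "yaw": 0},
    {"dp": [0.0015, 0, -0.006], "yaw": 0},
    {"dp": [0.0015, 0, -0.009], "yaw": 0},
    {"dp": [0.0015, 0, -0.011], "yaw": 0},
    {"dp": [0.0015, 0, -0.011], "yaw": 0},
  ],
)

```text
time_s: 7.77
tcp_pos: [0.4924, -0.0199, 0.2859]
eef_rot: [-180.0, -0.1, -176.9]
contact_force: [0.3, -0.2, -0.6]
gripper_width: 0.0177
gripper_force: 59.8
```

Request:
apply_moves(
  targets=[
    {"dp": [0, 0, -0.002], "yaw": 0},
    {"dp": [0, 0, -0.005], "yaw": 0},
    {"dp": [0, 0, -0.008], "yaw": 0},
    {"dp": [0, 0, -0.01], "yaw": 0},
    {"dp": [0, 0, -0.01], "yaw": 0},
  ],
)

```text
time_s: 8.18
tcp_pos: [0.4924, -0.0199, 0.2759]
eef_rot: [-180.0, -0.1, -176.9]
contact_force: [0.1, 0.9, -0.9]
gripper_width: 0.0176
gripper_force: 59.8
```

```bash
python3 snap.py d2;python3 - <<'E'
from h import *
for k,rb in(("side",(262,290,146,172)),("top",(286,314,165,192))):
        c=dict(np.load(f"{k}_d2.npz"));h,s,v=[x.astype(int) for x in cv2.split(cv2.cvtColor(c["image"],cv2.COLOR_RGB2HSV))]
        P=pts(c,box((h>14)&(h<32)&(s>110)&(v>90),*rb));print(len(P),np.median(P[:,2]))
E
```

```text
8.1833 [ 0.4924 -0.0199  0.2759] [-1.800e+02 -1.000e-01 -1.769e+02] [ 0.08  0.9  -0.85] [-0.042  0.023 -0.049]
46 0.3147433829463545
99 0.3159873171507256
```

View pics/d2.png

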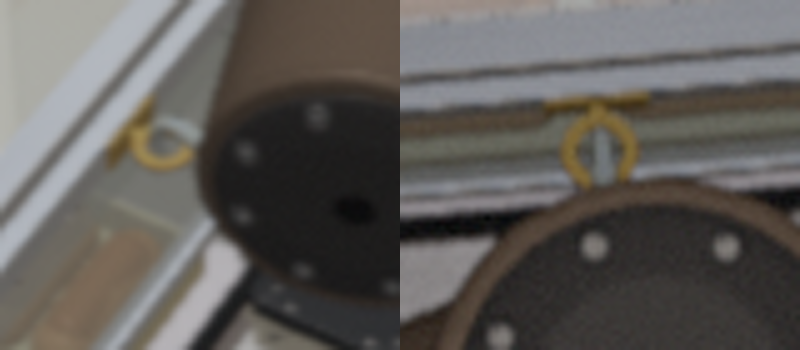

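Side and top crops: the hook tip is inside the ring's hole (top crop at (601,150)). The ring has not moved and there is no contact force.

Request:
apply_moves(
  targets=[
    {"dp": [0, 0, -0.002], "yaw": 0},
    {"dp": [0, 0, -0.004], "yaw": 0},
    {"dp": [0, 0, -0.006], "yaw": 0},
    {"dp": [0, 0, -0.008], "yaw": 0},
    {"dp": [0, 0, -0.009], "yaw": 0},
    {"dp": [0, 0, -0.01], "yaw": 0},
    {"dp": [0, 0, -0.011], "yaw": 0},
  ],
)

```text
time_s: 8.87
tcp_pos: [0.4927, -0.0199, 0.2656]
eef_rot: [-180.0, 0.0, -176.9]
contact_force: [-0.3, 0.9, 0.6]
gripper_width: 0.0177
gripper_force: 59.8
```

Request:
apply_moves(
  targets=[
    {"dp": [0, 0, -0.001], "yaw": 0},
    {"dp": [0, 0, -0.002], "yaw": 0},
    {"dp": [0, 0, -0.003], "yaw": 0},
    {"dp": [0, 0, -0.004], "yaw": 0},
    {"dp": [0, 0, -0.005], "yaw": 0},
    {"dp": [0, 0, -0.006], "yaw": 0},
  ],
)

```text
time_s: 9.37
tcp_pos: [0.4927, -0.0199, 0.2595]
eef_rot: [-180.0, 0.0, -176.9]
contact_force: [-1.3, 0.5, -0.2]
gripper_width: 0.0178
gripper_force: 59.8
```

```bash
cat > rz.py <<'E'
from h import *
from plant import get_state,cams
s=get_state();print(s["time_s"],s["tcp_pos"].round(4),s["contact_force"].round(2),s["moment"].round(3))
c=cams.capture("side");h,s,v=[x.astype(int) for x in cv2.split(cv2.cvtColor(c["image"],cv2.COLOR_RGB2HSV))]
np.savez("last_side.npz",**c)
P=pts(c,box((h>14)&(h<32)&(s>110)&(v>90),245,310,140,260))
P=P[(abs(P[:,0]-.632)<.03)&(abs(P[:,1]+.012)<.04)&(P[:,2]>.19)]
print("ring",len(P),np.median(P,0))
E
python3 rz.py
```

```text
9.3667 [ 0.4927 -0.0199  0.2595] [-1.31  0.49 -0.23] [-0.006  0.048  0.027]
ring 47 [ 0.64589166 -0.00590217  0.30588427]
```

Request:
apply_moves(
  targets=[
    {"dp": [0, 0, -0.001], "yaw": 0},
    {"dp": [0, 0, -0.003], "yaw": 0},
    {"dp": [0, 0, -0.005], "yaw": 0},
    {"dp": [0, 0, -0.0075], "yaw": 0},
    {"dp": [0, 0, -0.01], "yaw": 0},
    {"dp": [0, 0, -0.0125], "yaw": 0},
    {"dp": [0, 0, -0.015], "yaw": 0},
    {"dp": [0, 0, -0.0175], "yaw": 0},
    {"dp": [0, 0, -0.02], "yaw": 0},
    {"dp": [0, 0, -0.0225], "yaw": 0},
    {"dp": [0, 0, -0.025], "yaw": 0},
    {"dp": [0, 0, -0.0275], "yaw": 0},
    {"dp": [0, 0, -0.03], "yaw": 0},
    {"dp": [0, 0, -0.0325], "yaw": 0},
    {"dp": [0, 0, -0.035], "yaw": 0},
    {"dp": [0, 0, -0.0375], "yaw": 0},
    {"dp": [0, 0, -0.04], "yaw": 0},
    {"dp": [0, 0, -0.042], "yaw": 0},
    {"dp": [0, 0, -0.0435], "yaw": 0},
    {"dp": [0, 0, -0.0445], "yaw": 0},
  ],
)

```text
time_s: 11.08
tcp_pos: [0.4927, -0.0199, 0.2149]
eef_rot: [-180.0, -0.0, -176.9]
contact_force: [-1.3, 0.0, 0.1]
gripper_width: 0.0174
gripper_force: 59.8
```

```bash
python3 rz.py;python3 snap.py d3 150
```

```text
11.0833 [ 0.4927 -0.0199  0.2149] [-1.29  0.02  0.11] [-0.016 -0.138 -0.06 ]
ring 45 [ 0.64348814 -0.0065009   0.2611506 ]
11.1333 [ 0.4926 -0.0199  0.2147] [-180.    -0.  -176.9] [-0.2  -0.43 -0.6 ] [-0.038 -0.209  0.012]
```

View pics/d3.png

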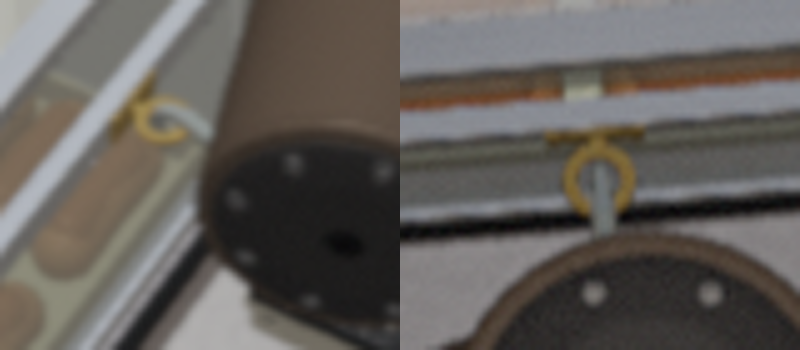

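Side and top crops: the hook is seated over the ring's front bar (top crop, about (601,200)) and the sash has followed it down. Pole is still at its original pitch.

Request:
apply_moves(
  targets=[
    {"dp": [0, 0, -0.001], "yaw": 0},
    {"dp": [0, 0, -0.003], "yaw": 0},
    {"dp": [0, 0, -0.005], "yaw": 0},
    {"dp": [0, 0, -0.0075], "yaw": 0},
    {"dp": [0, 0, -0.01], "yaw": 0},
    {"dp": [0, 0, -0.0125], "yaw": 0},
    {"dp": [0, 0, -0.015], "yaw": 0},
    {"dp": [0, 0, -0.0175], "yaw": 0},
    {"dp": [0, 0, -0.02], "yaw": 0},
    {"dp": [0, 0, -0.0225], "yaw": 0},
    {"dp": [0, 0, -0.025], "yaw": 0},
    {"dp": [0, 0, -0.027], "yaw": 0},
    {"dp": [0, 0, -0.0285], "yaw": 0},
    {"dp": [0, 0, -0.03], "yaw": 0},
    {"dp": [0, 0, -0.031], "yaw": 0},
    {"dp": [0, 0, -0.032], "yaw": 0},
  ],
)

```text
time_s: 12.57
tcp_pos: [0.4927, -0.0198, 0.183]
eef_rot: [180.0, 0.0, -176.9]
contact_force: [-1.0, -0.2, 0.4]
gripper_width: 0.0176
gripper_force: 59.8
```

```bash
python3 rz.py
```

```text
12.5667 [ 0.4927 -0.0198  0.183 ] [-0.97 -0.23  0.37] [ 0.058 -0.117  0.005]
ring 46 [ 0.64369454 -0.00575908  0.22968018]
```

Request:
apply_moves(
  targets=[
    {"dp": [0, 0, -0.001], "yaw": 0},
    {"dp": [0, 0, -0.002], "yaw": 0},
    {"dp": [0, 0, -0.003], "yaw": 0},
    {"dp": [0, 0, -0.0035], "yaw": 0},
    {"dp": [0, 0, -0.004], "yaw": 0},
    {"dp": [0, 0, -0.0045], "yaw": 0},
    {"dp": [0, 0, -0.005], "yaw": 0},
    {"dp": [0, 0, -0.0055], "yaw": 0},
    {"dp": [0, 0, -0.006], "yaw": 0},
  ],
)

```text
time_s: 13.37
tcp_pos: [0.4927, -0.0198, 0.1771]
eef_rot: [180.0, 0.0, -176.9]
contact_force: [-0.1, 0.4, 1.1]
gripper_width: 0.0177
gripper_force: 59.8
```

Request:
apply_moves(
  targets=[
    {"dp": [0, 0, -0.0005], "yaw": 0},
    {"dp": [0, 0, -0.001], "yaw": 0},
    {"dp": [0, 0, -0.0015], "yaw": 0},
    {"dp": [0, 0, -0.002], "yaw": 0},
  ],
)

```text
time_s: 13.7
tcp_pos: [0.493, -0.0198, 0.1754]
eef_rot: [180.0, 0.1, -176.8]
contact_force: [-0.7, 0.1, 3.0]
gripper_width: 0.0178
gripper_force: 59.8
```

```bash
python3 rz.py
```

```text
13.7 [ 0.493  -0.0198  0.1754] [-0.68  0.09  3.  ] [-0.03  -0.38  -0.053]
ring 45 [ 0.64425945 -0.00605487  0.22331684]
```

Request:
apply_moves(
  targets=[
    {"dp": [0, 0, -0.0005], "yaw": 0},
    {"dp": [0, 0, -0.001], "yaw": 0},
    {"dp": [0, 0, -0.0015], "yaw": 0},
  ],
)

```text
time_s: 14.0
tcp_pos: [0.4933, -0.0198, 0.174]
eef_rot: [-180.0, 0.1, -176.8]
contact_force: [-0.9, -0.9, 5.2]
gripper_width: 0.0179
gripper_force: 59.9
```

Request:
apply_moves(
  targets=[
    {"dp": [0, 0, -0.0005], "yaw": 0},
    {"dp": [0, 0, -0.001], "yaw": 0},
  ],
)

```text
time_s: 14.17
tcp_pos: [0.4935, -0.0199, 0.1731]
eef_rot: [-180.0, 0.1, -176.9]
contact_force: [0.1, -2.0, 5.9]
gripper_width: 0.0178
gripper_force: 60.0
```

```bash
python3 rz.py
```

```text
14.1667 [ 0.4935 -0.0199  0.1731] [ 0.12 -2.04  5.94] [-0.417 -0.988 -0.249]
ring 42 [ 0.64504874 -0.0060208   0.22171645]
```

Request:
apply_moves(
  targets=[
    {"dp": [0, 0, -0.0005], "yaw": 0},
    {"dp": [0, 0, -0.001], "yaw": 0},
  ],
)

```text
time_s: 14.38
tcp_pos: [0.4938, -0.0199, 0.1723]
eef_rot: [-180.0, 0.1, -176.9]
contact_force: [0.7, -1.6, 6.6]
gripper_width: 0.0179
gripper_force: 60.0
```

Request:
apply_moves(
  targets=[
    {"dp": [0, 0, -0.0005], "yaw": 0},
    {"dp": [0, 0, -0.001], "yaw": 0},
  ],
)

```text
time_s: 14.55
tcp_pos: [0.494, -0.0199, 0.1715]
eef_rot: [-180.0, 0.2, -176.8]
contact_force: [0.9, -2.6, 6.7]
gripper_width: 0.0176
gripper_force: 60.0
```

```bash
python3 rz.py
```

```text
14.55 [ 0.494  -0.0199  0.1715] [ 0.88 -2.59  6.66] [-0.574 -1.387 -0.297]
ring 44 [ 0.64505537 -0.00631504  0.22232763]
```

Request:
apply_moves(
  targets=[
    {"dp": [0, -0.0005, -0.0005], "yaw": 0},
    {"dp": [0, -0.001, -0.001], "yaw": 0},
  ],
)

```text
time_s: 14.77
tcp_pos: [0.4943, -0.0206, 0.1706]
eef_rot: [180.0, 0.2, -176.8]
contact_force: [1.4, 0.6, 6.9]
gripper_width: 0.0176
gripper_force: 60.0
```

Request:
apply_moves(
  targets=[
    {"dp": [0, 0, -0.0005], "yaw": 0},
    {"dp": [0, 0, -0.001], "yaw": 0},
  ],
)

```text
time_s: 14.93
tcp_pos: [0.4945, -0.0206, 0.1697]
eef_rot: [180.0, 0.2, -176.8]
contact_force: [1.1, -0.3, 6.2]
gripper_width: 0.0176
gripper_force: 60.0
```

```bash
python3 rz.py
```

```text
14.9333 [ 0.4945 -0.0206  0.1697] [ 1.14 -0.3   6.16] [-0.095 -1.49  -0.086]
ring 45 [ 0.64464377 -0.00626822  0.22133121]
```

Request:
apply_moves(
  targets=[
    {"dp": [-0.001, 0, -0.0005], "yaw": 0},
    {"dp": [-0.002, 0, -0.001], "yaw": 0},
  ],
)

```text
time_s: 15.15
tcp_pos: [0.4924, -0.0205, 0.1686]
eef_rot: [180.0, 0.2, -176.8]
contact_force: [1.1, -0.4, 5.7]
gripper_width: 0.018
gripper_force: 60.0
```

Request:
apply_moves(
  targets=[
    {"dp": [-0.001, 0, -0.0005], "yaw": 0},
    {"dp": [-0.001, 0, -0.001], "yaw": 0},
  ],
)

```text
time_s: 15.32
tcp_pos: [0.4907, -0.0206, 0.1673]
eef_rot: [180.0, 0.1, -176.8]
contact_force: [0.4, 0.3, 5.9]
gripper_width: 0.0176
gripper_force: 60.0
```

```bash
python3 rz.py
```

```text
15.3167 [ 0.4907 -0.0206  0.1673] [0.39 0.34 5.91] [ 0.127 -0.786  0.016]
ring 51 [ 0.64139308 -0.00761042  0.2215713 ]
```

Request:
apply_moves(
  targets=[
    {"dp": [-0.001, 0, 0], "yaw": 0},
    {"dp": [-0.002, 0, 0], "yaw": 0},
    {"dp": [-0.002, 0, 0], "yaw": 0},
  ],
)

```text
time_s: 15.62
tcp_pos: [0.4884, -0.0207, 0.1669]
eef_rot: [180.0, 0.1, -176.8]
contact_force: [2.3, 1.2, 3.6]
gripper_width: 0.0179
gripper_force: 60.0
```

Request:
apply_moves(
  targets=[
    {"dp": [-0.001, 0, 0], "yaw": 0},
    {"dp": [-0.002, 0, -0.0005], "yaw": 0},
    {"dp": [-0.002, 0, -0.001], "yaw": 0},
  ],
)

```text
time_s: 15.87
tcp_pos: [0.4878, -0.0204, 0.1666]
eef_rot: [180.0, 0.3, -176.8]
contact_force: [6.2, 0.1, 6.0]
gripper_width: 0.0179
gripper_force: 60.0
```

```bash
python3 rz.py; python3 snap.py d4 150
```

```text
15.8667 [ 0.4878 -0.0204  0.1666] [6.21 0.09 5.97] [-0.074 -2.799 -0.123]
ring 52 [ 0.64154923 -0.00725161  0.22138176]
15.9167 [ 0.4878 -0.0204  0.1665] [ 180.     0.3 -176.8] [ 5.34 -0.67  6.06] [-0.106 -2.643 -0.126]
```

View pics/d4.png

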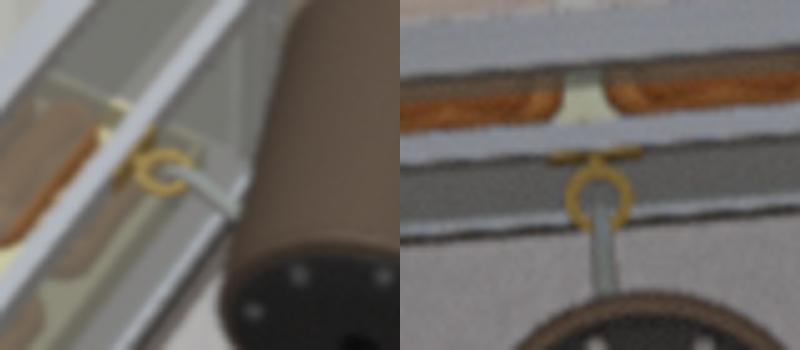

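Side and top crops: the hook sits over the ring's front bar with the bar against the inner bend (top crop, about (600,215)). The sash is nearly down and its bottom rail is just above the plinth.

Request:
apply_moves(
  targets=[
    {"dp": [0, 0, -0.0005], "yaw": 0},
    {"dp": [0, 0, -0.001], "yaw": 0},
  ],
)

```text
time_s: 16.18
tcp_pos: [0.488, -0.0204, 0.1659]
eef_rot: [180.0, 0.3, -176.8]
contact_force: [5.2, -1.2, 8.2]
gripper_width: 0.0178
gripper_force: 60.0
```

Request:
apply_moves(
  targets=[
    {"dp": [0, 0, -0.0005], "yaw": 0},
    {"dp": [0, 0, -0.001], "yaw": 0},
  ],
)

```text
time_s: 16.35
tcp_pos: [0.4882, -0.0204, 0.1651]
eef_rot: [180.0, 0.3, -176.8]
contact_force: [4.8, 0.8, 8.9]
gripper_width: 0.018
gripper_force: 60.0
```

```bash
python3 rz.py
```

```text
16.35 [ 0.4882 -0.0204  0.1651] [4.79 0.79 8.91] [-0.124 -2.741 -0.045]
ring 53 [ 0.64324246 -0.00703041  0.22099744]
```

Request:
apply_moves(
  targets=[
    {"dp": [0, 0, -0.0005], "yaw": 0},
    {"dp": [0, 0, -0.001], "yaw": 0},
  ],
)

```text
time_s: 16.57
tcp_pos: [0.4884, -0.0204, 0.1642]
eef_rot: [180.0, 0.3, -176.8]
contact_force: [6.3, -1.0, 7.7]
gripper_width: 0.0175
gripper_force: 60.0
```

Request:
apply_moves(
  targets=[
    {"dp": [0, 0, -0.0005], "yaw": 0},
    {"dp": [0, 0, -0.0005], "yaw": 0},
  ],
)

```text
time_s: 16.73
tcp_pos: [0.4885, -0.0204, 0.1637]
eef_rot: [180.0, 0.3, -176.8]
contact_force: [5.3, -1.0, 9.1]
gripper_width: 0.0181
gripper_force: 60.0
```

```bash
python3 rz.py
```

```text
16.7333 [ 0.4885 -0.0204  0.1637] [ 5.26 -0.99  9.08] [-0.185 -2.9   -0.145]
ring 49 [ 0.64342858 -0.00818422  0.22026335]
```

Request:
apply_moves(
  targets=[
    {"dp": [0, 0, -0.0005], "yaw": 0},
    {"dp": [0, 0, -0.001], "yaw": 0},
  ],
)

```text
time_s: 16.95
tcp_pos: [0.4885, -0.0204, 0.1628]
eef_rot: [180.0, 0.3, -176.8]
contact_force: [2.2, -0.1, 5.2]
gripper_width: 0.0177
gripper_force: 60.0
```

Request:
apply_moves(
  targets=[
    {"dp": [0, 0, -0.0005], "yaw": 0},
    {"dp": [0, 0, -0.001], "yaw": 0},
  ],
)

```text
time_s: 17.12
tcp_pos: [0.4877, -0.0204, 0.161]
eef_rot: [180.0, 0.2, -176.8]
contact_force: [5.5, 0.5, 4.8]
gripper_width: 0.0173
gripper_force: 60.0
```

```bash
python3 rz.py
```

```text
17.1167 [ 0.4877 -0.0204  0.161 ] [5.45 0.5  4.8 ] [-0.003 -2.822 -0.122]
ring 51 [ 0.64272865 -0.00899557  0.2160813 ]
```

Request:
apply_moves(
  targets=[
    {"dp": [0.001, 0, 0], "yaw": 0},
    {"dp": [0.002, 0, 0.0005], "yaw": 0},
    {"dp": [0.003, 0, 0.001], "yaw": 0},
    {"dp": [0.004, 0, 0.0015], "yaw": 0},
    {"dp": [0.005, 0, 0.002], "yaw": 0},
    {"dp": [0.006, 0, 0.003], "yaw": 0},
    {"dp": [0.006, 0, 0.004], "yaw": 0},
  ],
)

```text
time_s: 17.75
tcp_pos: [0.4891, -0.0214, 0.1626]
eef_rot: [-180.0, -0.3, -176.9]
contact_force: [-3.8, 1.1, -0.8]
gripper_width: 0.0176
gripper_force: 60.0
```

```bash
python3 rz.py
python3 - <<'E'
from h import *
c=dict(np.load("last_side.npz"));np.set_printoptions(precision=4,suppress=True)
h,s,v=[x.astype(int) for x in cv2.split(cv2.cvtColor(c["image"],cv2.COLOR_RGB2HSV))]
P=pts(c,box((s<60)&(c["range_z"]>0),270,300,165,200));P=P[(P[:,0]>.55)&(P[:,0]<.64)&(P[:,2]>.17)&(abs(P[:,1]+.012)<.015)]
print(len(P),P[np.argsort(-P[:,0])][::max(1,len(P)//14)])
E
```

```text
17.75 [ 0.4891 -0.0214  0.1626] [-3.82  1.09 -0.77] [0.241 1.078 0.081]
ring 51 [ 0.64198322 -0.00705118  0.21669669]
52 [[ 0.6304 -0.0152  0.2171]
 [ 0.6288 -0.0082  0.2172]
 [ 0.6265 -0.014   0.2208]
 [ 0.6233 -0.0092  0.2237]
 [ 0.6212 -0.0107  0.2275]
 [ 0.6188 -0.0116  0.2204]
 [ 0.6148 -0.0101  0.2245]
 [ 0.6129 -0.0118  0.224 ]
 [ 0.6108 -0.0133  0.22  ]
 [ 0.6089 -0.0104  0.2201]
 [ 0.6071 -0.0123  0.2234]
 [ 0.6053 -0.0096  0.2195]
 [ 0.604  -0.0121  0.2217]
 [ 0.6023 -0.0142  0.2168]
 [ 0.6008 -0.0165  0.2154]
 [ 0.5998 -0.0103  0.2104]
 [ 0.5977 -0.0116  0.2185]
 [ 0.596  -0.0091  0.2142]]
```

Request:
apply_moves(
  targets=[
    {"dp": [-0.001, 0, 0], "yaw": 0},
    {"dp": [-0.002, 0, 0.001], "yaw": 0},
    {"dp": [-0.002, 0, 0.002], "yaw": 0},
    {"dp": [-0.002, 0, 0.003], "yaw": 0},
    {"dp": [-0.002, 0, 0.003], "yaw": 0},
  ],
)

```text
time_s: 18.22
tcp_pos: [0.49, -0.0208, 0.1673]
eef_rot: [180.0, 0.0, -176.9]
contact_force: [0.3, -0.1, -1.6]
gripper_width: 0.0178
gripper_force: 60.0
```

```bash
python3 rz.py; python3 snap.py e1 150
```

```text
18.2167 [ 0.49   -0.0208  0.1673] [ 0.31 -0.09 -1.65] [-0.06  -0.029 -0.003]
ring 48 [ 0.64280768 -0.00815374  0.21682669]
18.2667 [ 0.4899 -0.0208  0.1672] [ 180.     0.  -176.9] [ 0.17  0.1  -0.89] [-0.008 -0.041 -0.016]
```

View pics/e1.png

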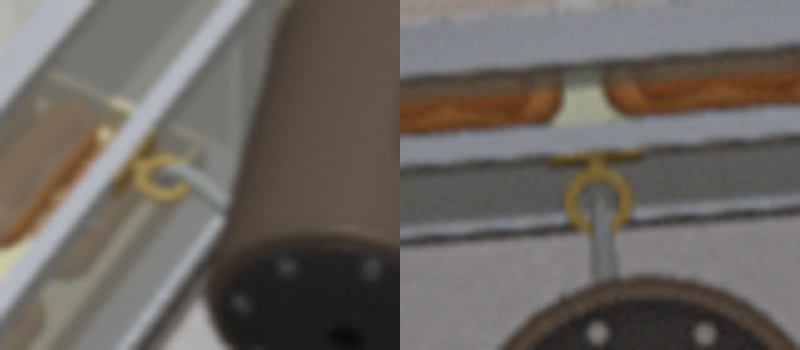

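Side and top crops: the sash is fully down, the ring is still seated, and the hook bend has lifted clear of the front bar, near (600,195) in the top crop. No contact force.

Request:
apply_moves(
  targets=[
    {"dp": [0.0005, 0, 0.001], "yaw": 0},
    {"dp": [0.001, 0, 0.002], "yaw": 0},
    {"dp": [0.0015, 0, 0.004], "yaw": 0},
    {"dp": [0.0015, 0, 0.005], "yaw": 0},
  ],
)

```text
time_s: 18.7
tcp_pos: [0.4914, -0.0208, 0.1724]
eef_rot: [-180.0, 0.0, -176.8]
contact_force: [0.6, 0.2, -2.1]
gripper_width: 0.0176
gripper_force: 60.0
```

Request:
apply_moves(
  targets=[
    {"dp": [0, 0, 0.002], "yaw": 0},
    {"dp": [0, 0, 0.004], "yaw": 0},
    {"dp": [0, 0, 0.005], "yaw": 0},
  ],
)

```text
time_s: 18.95
tcp_pos: [0.4913, -0.0208, 0.1774]
eef_rot: [180.0, 0.0, -176.8]
contact_force: [-0.3, 0.3, -1.9]
gripper_width: 0.0176
gripper_force: 60.0
```

Request:
apply_moves(
  targets=[
    {"dp": [0, 0, 0.002], "yaw": 0},
    {"dp": [0, 0, 0.004], "yaw": 0},
    {"dp": [0, 0, 0.005], "yaw": 0},
  ],
)

```text
time_s: 19.2
tcp_pos: [0.4913, -0.0208, 0.1824]
eef_rot: [180.0, 0.0, -176.9]
contact_force: [-0.3, 0.1, -2.6]
gripper_width: 0.0175
gripper_force: 60.0
```

```bash
python3 rz.py
```

```text
19.2 [ 0.4913 -0.0208  0.1824] [-0.34  0.1  -2.65] [-0.023 -0.032 -0.002]
ring 45 [ 0.642877   -0.00719868  0.2165752 ]
```

Request:
apply_moves(
  targets=[
    {"dp": [0, 0, 0.003], "yaw": 0},
    {"dp": [0, 0, 0.006], "yaw": 0},
    {"dp": [0, 0, 0.01], "yaw": 0},
    {"dp": [0, 0, 0.015], "yaw": 0},
    {"dp": [0, 0, 0.022], "yaw": 0},
    {"dp": [0, 0, 0.03], "yaw": 0},
    {"dp": [-0.01, 0, 0.04], "yaw": 0},
    {"dp": [-0.03, 0, 0.05], "yaw": 0},
    {"dp": [-0.055, 0.01, 0.06], "yaw": 0},
    {"dp": [-0.055, 0.03, 0.06], "yaw": -2},
    {"dp": [-0.055, 0.06, 0.06], "yaw": -4},
    {"dp": [-0.055, 0.095, 0.06], "yaw": -6},
    {"dp": [-0.055, 0.13, 0.06], "yaw": -8},
    {"dp": [-0.055, 0.165, 0.06], "yaw": -10},
    {"dp": [-0.055, 0.2, 0.06], "yaw": -11},
    {"dp": [-0.055, 0.235, 0.06], "yaw": -11},
    {"dp": [-0.05, 0.27, 0.06], "yaw": -11},
    {"dp": [-0.045, 0.295, 0.06], "yaw": -11},
    {"dp": [-0.04, 0.309, 0.06], "yaw": -11},
    {"dp": [-0.04, 0.309, 0.06], "yaw": -11},
  ],
)

```text
time_s: 20.92
tcp_pos: [0.452, 0.2908, 0.2422]
eef_rot: [180.0, 0.0, 172.3]
contact_force: [0.7, -0.5, -1.9]
gripper_width: 0.0174
gripper_force: 60.0
```

```bash
cat > pole.py <<'E'
from h import *
from plant import get_state,cams
np.set_printoptions(precision=4,suppress=True)
st=get_state();print(st["time_s"],st["tcp_pos"],st["eef_rot"],st["contact_force"].round(1))
c=cams.capture("wrist");c["p"]=st["tcp_pos"];c["e"]=st["eef_rot"];np.savez("w2.npz",**c)
h,s,v=[x.astype(int) for x in cv2.split(cv2.cvtColor(c["image"],cv2.COLOR_RGB2HSV))]
m=box((h>8)&(h<28)&(s>80)&(v>90),265,320,5,258);P=wpts(c,m);P=P[P[:,2]>.03]
P=P[(abs(P[:,1]-st["tcp_pos"][1])<.04)&(abs(P[:,2]-st["tcp_pos"][2])<.12)]
q=P.mean(0);d=np.linalg.svd(P-q)[2][0];d*=np.sign(d[0]);t=(P-q)@d
print("wrist handle",len(P),q,d,"yaw",np.degrees(np.arctan2(d[1],d[0])),"pitch",np.degrees(np.arcsin(d[2])),"butt",q+d*np.percentile(t,.5))
print("height of top line at tcp x rel tcp:",(q+d*((st["tcp_pos"]-q)[0]/d[0])-st["tcp_pos"]))
for k in("side","top"):
    c=cams.capture(k);h,s,v=[x.astype(int) for x in cv2.split(cv2.cvtColor(c["image"],cv2.COLOR_RGB2HSV))]
    P=pts(c,(h>10)&(h<28)&(s>80)&(v>90));p=st["tcp_pos"];P=P[(abs(P[:,0]-p[0])<.16)&(abs(P[:,1]-p[1])<.04)&(abs(P[:,2]-p[2])<.1)]
    q=P.mean(0);d=np.linalg.svd(P-q)[2][0];d*=np.sign(d[0]);t=(P-q)@d
    print(k,len(P),q,"yaw",np.degrees(np.arctan2(d[1],d[0])),"pitch",np.degrees(np.arcsin(d[2])),"ends",q+d*t.min(),q+d*t.max())
E
python3 pole.py; cp w1.npz w0.npz
```

```text
20.9167 [0.452  0.2908 0.2422] [179.9946   0.0273 172.2629] [ 0.7 -0.5 -1.9]
wrist handle 6649 [0.3976 0.2981 0.2223] [ 0.881  -0.1215  0.4573] yaw -7.854270763855606 pitch 27.214086220340533 butt [0.35   0.3046 0.1976]
height of top line at tcp x rel tcp: [ 0.     -0.0003  0.0083]
side 53 [0.4892 0.3037 0.2969] yaw -46.257119638880354 pitch -40.55724135321529 ends [0.4712 0.3225 0.3192] [0.5093 0.2827 0.272 ]
top 274 [0.4085 0.2903 0.2277] yaw -8.052035716395553 pitch 25.73730226320008 ends [0.3478 0.2989 0.1982] [0.5105 0.2759 0.2774]
```

Request:
apply_moves(
  targets=[
    {"dp": [0, -0.002, -0.02], "yaw": 0},
    {"dp": [0, -0.002, -0.05], "yaw": 0},
    {"dp": [0.0005, -0.002, -0.08], "yaw": 0},
    {"dp": [0.0005, -0.002, -0.1], "yaw": 0},
    {"dp": [0.0005, -0.002, -0.11], "yaw": 0},
    {"dp": [0.0005, -0.002, -0.116], "yaw": 0},
    {"dp": [0.0005, -0.002, -0.121], "yaw": 0},
    {"dp": [0.0005, -0.002, -0.126], "yaw": 0},
    {"dp": [0.0005, -0.002, -0.13], "yaw": 0},
    {"dp": [0.0005, -0.002, -0.133], "yaw": 0},
    {"dp": [0.0005, -0.002, -0.136], "yaw": 0},
    {"dp": [0.0005, -0.002, -0.138], "yaw": 0},
  ],
)

```text
time_s: 22.07
tcp_pos: [0.453, 0.2878, 0.1052]
eef_rot: [179.8, 0.1, 172.2]
contact_force: [0.8, 6.2, 2.4]
gripper_width: 0.0176
gripper_force: 60.0
```

Request:
apply_moves(
  targets=[
    {"dp": [0, 0, -0.001], "yaw": 0},
    {"dp": [0, 0, -0.002], "yaw": 0},
    {"dp": [0, 0, -0.002], "yaw": 0},
  ],
)

```text
time_s: 22.32
tcp_pos: [0.4529, 0.2878, 0.103]
eef_rot: [179.8, 0.1, 172.2]
contact_force: [2.1, 4.5, 0.2]
gripper_width: 0.0176
gripper_force: 60.0
```

Request:
apply_moves(
  targets=[
    {"dp": [0, 0.001, 0], "yaw": 0},
    {"dp": [0, 0.0025, 0], "yaw": 0},
    {"dp": [0, 0.0025, 0], "yaw": 0},
    {"dp": [0, 0.0025, 0], "yaw": 0},
  ],
)

```text
time_s: 22.65
tcp_pos: [0.4516, 0.2883, 0.1023]
eef_rot: [-180.0, -0.0, 172.2]
contact_force: [0.0, 0.2, 3.6]
gripper_width: 0.0174
gripper_force: 60.0
```

Request:
apply_moves(
  targets=[
    {"dp": [-0.0005, 0, -0.001], "yaw": 0},
    {"dp": [-0.0005, 0, -0.0015], "yaw": 0},
    {"dp": [-0.0005, 0, -0.0015], "yaw": 0},
    {"dp": [-0.0005, 0, -0.0015], "yaw": 0},
  ],
)

```text
time_s: 22.98
tcp_pos: [0.4517, 0.2884, 0.1019]
eef_rot: [180.0, 0.1, 172.2]
contact_force: [-1.6, -1.5, 12.8]
gripper_width: 0.0179
gripper_force: 60.0
```

```bash
python3 pole.py
```

```text
22.9833 [0.4517 0.2884 0.1019] [179.9916   0.0698 172.1759] [-1.6 -1.5 12.8]
wrist handle 7112 [0.3951 0.296  0.0854] [ 0.9066 -0.1253  0.4029] yaw -7.870013425773853 pitch 23.762693379453097 butt [0.3468 0.3027 0.0639]
height of top line at tcp x rel tcp: [ 0.     -0.0002  0.0086]
side 34 [0.4823 0.3111 0.1668] yaw -41.5759833357547 pitch -43.81119011516568 ends [0.4711 0.321  0.1811] [0.5127 0.2841 0.1277]
top 229 [0.4108 0.2906 0.0914] yaw -7.982108051582684 pitch 22.18562905945482 ends [0.346  0.2997 0.0647] [0.5139 0.2762 0.1339]
```

Request:
apply_moves(
  targets=[
    {"dp": [0, 0, 0.0015], "yaw": 0},
    {"dp": [0, 0, 0.0015], "yaw": 0},
  ],
)

```text
time_s: 23.3
tcp_pos: [0.4509, 0.2883, 0.1021]
eef_rot: [-180.0, -0.0, 172.1]
contact_force: [1.0, -0.0, 2.3]
gripper_width: 0.0178
gripper_force: 60.0
```

Request:
apply_moves(
  targets=[
    {"dp": [0, 0, 0], "yaw": 0},
    {"dp": [0, 0, 0], "yaw": 0},
    {"dp": [0, 0, 0], "yaw": 0},
    {"dp": [0, 0, 0], "yaw": 0},
    {"dp": [0, 0, 0], "yaw": 0},
    {"dp": [0, 0, 0], "yaw": 0},
    {"dp": [0, 0, 0], "yaw": 0},
    {"dp": [0, 0, 0], "yaw": 0},
    {"dp": [0, 0, 0], "yaw": 0},
    {"dp": [0, 0, 0], "yaw": 0},
  ],
  grip=0,
)

```text
time_s: 24.13
tcp_pos: [0.4512, 0.2887, 0.1021]
eef_rot: [180.0, -0.0, 172.1]
contact_force: [0.9, -0.1, 0.4]
gripper_width: 0.044
gripper_force: 0.0
```

Request:
apply_moves(
  targets=[
    {"dp": [0, 0, 0.01], "yaw": 0},
    {"dp": [0, 0, 0.03], "yaw": 0},
    {"dp": [0, 0, 0.06], "yaw": 0},
    {"dp": [0, 0, 0.09], "yaw": 0},
    {"dp": [0, 0, 0.12], "yaw": 0},
    {"dp": [0, 0, 0.145], "yaw": 0},
    {"dp": [0, 0, 0.145], "yaw": 0},
    {"dp": [0, 0, 0.145], "yaw": 0},
  ],
)

```text
time_s: 24.8
tcp_pos: [0.4517, 0.2892, 0.2495]
eef_rot: [179.8, 0.1, 172.1]
contact_force: [0.2, 0.3, -0.9]
gripper_width: 0.0439
gripper_force: 0.0
```

```bash
python3 rz.py
python3 - <<'E'
from h import *
from plant import get_state,cams
np.set_printoptions(precision=4,suppress=True)
st=get_state();w=cams.capture("wrist");w["p"]=st["tcp_pos"];w["e"]=st["eef_rot"]
t=cams.capture("top");T0=dict(np.load("top.npz"))
for n,c,f,b in(("w0",dict(np.load("w0.npz")),wpts,(270,315,82,258)),("w",w,wpts,(265,318,75,262)),("top0",T0,pts,(155,185,240,330)),("top",t,pts,(155,185,240,330))):
    h,s,v=[x.astype(int) for x in cv2.split(cv2.cvtColor(c["image"],cv2.COLOR_RGB2HSV))]
    P=f(c,ndimage.binary_opening(box((h>8)&(h<28)&(s>80)&(v>90),*b)));P=P[P[:,2]>.04];q=P.mean(0);d=np.linalg.svd(P-q)[2][0];d*=np.sign(d[0]);k=(P-q)@d
    print(n,len(P),q,np.degrees(np.arctan2(d[1],d[0])),np.degrees(np.arcsin(d[2])),q+d*np.percentile(k,.5),q+d*np.percentile(k,99.5))
cv2.imwrite("pics/f.png",np.hstack([w["image"][40:320,180:400],t["image"][30:310,130:480]])[...,::-1])
E
```

```text
24.8 [0.4517 0.2892 0.2495] [ 0.21  0.32 -0.89] [-0.02   0.024 -0.01 ]
ring 0 [nan nan nan]
w0 3381 [0.4299 0.2943 0.0991] -8.062616732674323 24.89923163222568 [0.3505 0.3056 0.0619] [0.4981 0.2846 0.1311]
w 3417 [0.4252 0.2916 0.0988] -7.804521705090141 23.860063216852605 [0.3465 0.3024 0.0637] [0.4951 0.282  0.1301]
top0 506 [0.4317 0.2911 0.1   ] -8.183344694805 24.58338378767762 [0.3482 0.3031 0.0614] [0.5109 0.2797 0.1366]
top 211 [0.4107 0.2903 0.0924] -8.385202493792747 23.52628557126304 [0.3463 0.2998 0.064 ] [0.5109 0.2756 0.1365]
  return _methods._mean(a, axis=axis, dtype=dtype,
  ret = um.true_divide(
```

View pics/f.png

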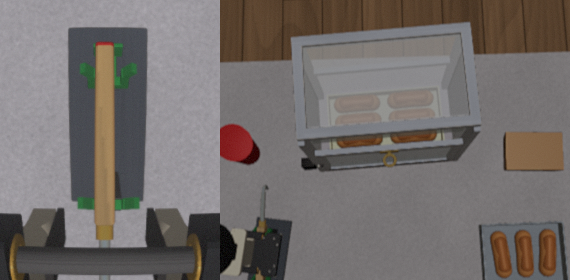

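The wrist part shows the handle lying in both forks and close to their left walls, with the butt at (105,44). In the top part, the case is shut with the ring at (390,158), and the tray, boats and cups have not moved. Next I'll check the seating against the rest itself.

Run:
```python
from h import *
from plant import get_state,cams
np.set_printoptions(precision=4,suppress=True)
st=get_state();w=cams.capture("wrist");w["p"]=st["tcp_pos"];w["e"]=st["eef_rot"];np.savez("w3.npz",**w)
for n in("w0","w3"):
    c=dict(np.load(n+".npz"));h,s,v=[x.astype(int) for x in cv2.split(cv2.cvtColor(c["image"],cv2.COLOR_RGB2HSV))]
    a=np.radians(-8);M=np.array([[np.cos(a),np.sin(a),0],[-np.sin(a),np.cos(a),0],[0,0,1]])
    gm=(h>45)&(h<85)&(s>80); P=wpts(c,box(v<75,240,335,55,245)&(s<90));P=P[abs(P[:,2]-.01)<.01]@M.T
    o=np.r_[(P.min(0)+P.max(0))[:2]/2,0]; lo,hi=np.percentile(P,[.5,99.5],axis=0);o[:2]=(lo+hi)[:2]/2
    print(n,"plate centre",o,(hi-lo)[:2])
    for nm,m in(("butt green",box(gm,240,335,60,92)),("rear fork",box(gm,240,335,93,135)),("front fork",box(gm,240,335,225,260)),("red",box(((h<6)|(h>174))&(s>130),240,335,55,110)),("handle",box((h>8)&(h<28)&(s>80)&(v>90),265,318,82,258))):
        Q=wpts(c,m)@M.T-o; 
        if len(Q): print("  ",nm,len(Q),np.percentile(Q,3,axis=0),np.percentile(Q,97,axis=0),Q.mean(0))
```

```text
w0 plate centre [0.3763 0.3512 0.    ] [0.1958 0.0861]
   butt green 130 [-0.0794 -0.0145  0.0264] [-0.0678  0.0142  0.05  ] [-0.0738 -0.0006  0.0417]
   rear fork 617 [-0.0574 -0.0256  0.0422] [-0.0343  0.0247  0.0774] [-0.0463 -0.0003  0.0636]
   front fork 468 [ 0.0555 -0.0257  0.0994] [0.0744 0.0251 0.1302] [0.0628 0.0001 0.121 ]
   red 49 [-0.0778 -0.0077  0.058 ] [-0.0746  0.007   0.0615] [-0.0764 -0.0003  0.0598]
   handle 3426 [-0.0672 -0.0082  0.0629] [0.0742 0.0083 0.1297] [ 0.0081 -0.      0.098 ]
w3 plate centre [0.3886 0.3602 0.    ] [0.1795 0.0677]
   butt green 81 [-0.0915 -0.0234  0.041 ] [-0.0845  0.0056  0.0497] [-0.088  -0.0017  0.0462]
   rear fork 676 [-0.0808 -0.0331  0.0326] [-0.0469  0.0163  0.0776] [-0.0607 -0.0062  0.0608]
   front fork 444 [ 0.0436 -0.0342  0.0991] [0.063  0.0167 0.1304] [ 0.0508 -0.007   0.12  ]
   red 63 [-0.0922 -0.0203  0.0602] [-0.0889 -0.0049  0.0643] [-0.0903 -0.0124  0.0625]
   handle 3353 [-0.0828 -0.0203  0.0651] [ 0.0557 -0.0036  0.1269] [-0.0096 -0.012   0.0972]
```

The pole lies about 3 mm to one side. Its butt is against the butt plate and about 2 mm high, so I'll grip it lightly, bring it forward and central, and release it again.

Request:
apply_moves(
  targets=[
    {"dp": [0, 0, -0.03], "yaw": 0},
    {"dp": [0, 0, -0.06], "yaw": 0},
    {"dp": [0, 0, -0.09], "yaw": 0},
    {"dp": [0, 0, -0.115], "yaw": 0},
    {"dp": [0, 0, -0.135], "yaw": 0},
    {"dp": [0, 0, -0.146], "yaw": 0},
    {"dp": [0, 0, -0.146], "yaw": 0},
    {"dp": [0, 0, -0.146], "yaw": 0},
  ],
)

```text
time_s: 25.67
tcp_pos: [0.4508, 0.288, 0.1001]
eef_rot: [-179.8, -0.1, 172.2]
contact_force: [0.2, -0.1, 0.1]
gripper_width: 0.0442
gripper_force: 0.0
```

Request:
apply_moves(
  targets=[
    {"dp": [0, 0, 0], "yaw": 0},
    {"dp": [0, 0, 0], "yaw": 0},
    {"dp": [0, 0, 0], "yaw": 0},
    {"dp": [0, 0, 0], "yaw": 0},
    {"dp": [0, 0, 0], "yaw": 0},
    {"dp": [0, 0, 0], "yaw": 0},
    {"dp": [0, 0, 0], "yaw": 0},
    {"dp": [0, 0, 0], "yaw": 0},
    {"dp": [0, 0, 0], "yaw": 0},
    {"dp": [0, 0, 0], "yaw": 0},
  ],
  grip=1,
  squeeze=12,
)

```text
time_s: 26.5
tcp_pos: [0.4514, 0.2889, 0.1016]
eef_rot: [180.0, 0.0, 172.2]
contact_force: [-1.3, -0.9, 5.2]
gripper_width: 0.0176
gripper_force: 12.0
```

Request:
apply_moves(
  targets=[
    {"dp": [0.0005, 0.001, 0.001], "yaw": 0},
    {"dp": [0.001, 0.002, 0.002], "yaw": 0},
    {"dp": [0.002, 0.003, 0.002], "yaw": 0},
    {"dp": [0.002, 0.003, 0.002], "yaw": 0},
    {"dp": [0.002, 0.003, 0.001], "yaw": 0},
    {"dp": [0.002, 0.003, 0], "yaw": 0},
    {"dp": [0.002, 0.003, 0], "yaw": 0},
  ],
)

```text
time_s: 27.08
tcp_pos: [0.4533, 0.2918, 0.1014]
eef_rot: [180.0, 0.0, 172.2]
contact_force: [-0.7, -0.5, 4.3]
gripper_width: 0.0179
gripper_force: 12.0
```

Request:
apply_moves(
  targets=[
    {"dp": [0, 0, 0], "yaw": 0},
    {"dp": [0, 0, 0], "yaw": 0},
    {"dp": [0, 0, 0], "yaw": 0},
    {"dp": [0, 0, 0], "yaw": 0},
    {"dp": [0, 0, 0], "yaw": 0},
    {"dp": [0, 0, 0], "yaw": 0},
    {"dp": [0, 0, 0], "yaw": 0},
    {"dp": [0, 0, 0], "yaw": 0},
    {"dp": [0, 0, 0], "yaw": 0},
    {"dp": [0, 0, 0], "yaw": 0},
  ],
  grip=0,
)

```text
time_s: 27.92
tcp_pos: [0.4532, 0.2916, 0.1011]
eef_rot: [180.0, 0.0, 172.1]
contact_force: [-0.2, 0.9, -0.3]
gripper_width: 0.0438
gripper_force: 0.0
```

Request:
apply_moves(
  targets=[
    {"dp": [0, 0, 0.01], "yaw": 0},
    {"dp": [0, 0, 0.03], "yaw": 0},
    {"dp": [0, 0, 0.06], "yaw": 0},
    {"dp": [0, 0, 0.09], "yaw": 0},
    {"dp": [0.003, -0.003, 0.12], "yaw": 0},
    {"dp": [0.005, -0.006, 0.146], "yaw": 0},
    {"dp": [0.005, -0.006, 0.146], "yaw": 0},
    {"dp": [0.005, -0.006, 0.146], "yaw": 0},
    {"dp": [0.005, -0.006, 0.146], "yaw": 0},
  ],
)

```text
time_s: 28.67
tcp_pos: [0.4578, 0.2854, 0.2472]
eef_rot: [180.0, -0.0, 172.1]
contact_force: [-0.6, 1.0, -0.8]
gripper_width: 0.0442
gripper_force: 0.0
```

Run:
```python
from h import *
from plant import get_state,cams
np.set_printoptions(precision=4,suppress=True)
st=get_state();print(st["time_s"],st["tcp_pos"],st["contact_force"]);w=cams.capture("wrist");w["p"]=st["tcp_pos"];w["e"]=st["eef_rot"];np.savez("w4.npz",**w)
a=np.radians(-8);M=np.array([[np.cos(a),np.sin(a),0],[-np.sin(a),np.cos(a),0],[0,0,1]])
for n in("w0","w3","w4"):
    c=dict(np.load(n+".npz"));h,s,v=[x.astype(int) for x in cv2.split(cv2.cvtColor(c["image"],cv2.COLOR_RGB2HSV))]
    gm=(h>45)&(h<85)&(s>80)
    F=wpts(c,box(gm,240,335,225,260))@M.T;F=F[F[:,2]>.095];o=np.r_[np.median(F[:,0]),(F[:,1].max()+F[:,1].min())/2,0]
    print(n,"fork",o,F[:,2].max())
    for nm,m in(("red",box(((h<6)|(h>174))&(s>130),240,335,55,110)),("handle",box((h>8)&(h<28)&(s>80)&(v>90),265,318,82,258))):
        Q=wpts(c,m)@M.T-o;d=np.linalg.svd(Q-Q.mean(0))[2][0];print("  ",nm,np.median(Q,0),"pitch",np.degrees(np.arcsin(abs(d[2]))) if nm!="red" else "")
        if nm=="handle":
            for x0 in(-.11,-.06,-.01):
                k=abs(Q[:,0]-x0)<.006;print("     x",x0,np.median(Q[k],0))
for k in ("side","top"):
    c=cams.capture(k);c0=dict(np.load(k+".npz"));h,s,v=[x.astype(int) for x in cv2.split(cv2.cvtColor(c["image"],cv2.COLOR_RGB2HSV))]
    P=pts(c,box((h>14)&(h<32)&(s>110)&(v>90),*((255,300,165,205) if k=="side" else (286,314,180,200))));P=P[abs(P[:,2]-.216)<.02]; print(k,"ring",len(P),np.median(P,0) if len(P) else 0)
```

```text
28.6667 [0.4578 0.2854 0.2472] [-0.5995  0.9543 -0.7518]
w0 fork [0.438  0.3513 0.    ] 0.13195312436865614
   red [-0.1382 -0.0004  0.06  ] pitch 
   handle [-0.0513 -0.0004  0.1   ] pitch 26.182570835719382
     x -0.11 [-0.11   -0.0005  0.0729]
     x -0.06 [-0.0597 -0.0005  0.096 ]
     x -0.01 [-0.0098  0.0004  0.1196]
w3 fork [0.4379 0.3517 0.    ] 0.13149745726422457
   red [-0.1393 -0.0042  0.0625] pitch 
   handle [-0.0571 -0.0039  0.0989] pitch 24.509479359545047
     x -0.11 [-0.1097 -0.0041  0.0758]
     x -0.06 [-0.0601 -0.0031  0.0977]
     x -0.01 [-0.01   -0.0031  0.1199]
w4 fork [0.4378 0.3513 0.    ] 0.13184149957800148
   red [-0.1368  0.      0.0603] pitch 
   handle [-0.0509  0.0002  0.1001] pitch 25.373214063362923
     x -0.11 [-0.1098  0.0004  0.0724]
     x -0.06 [-0.0597  0.0001  0.096 ]
     x -0.01 [-0.01    0.      0.1193]
side ring 0 0
top ring 73 [ 0.6339 -0.0154  0.2182]
```

```bash
python3 -c "
from plant import r
print(r.close_job())"
```

```text
the job is handed in; nothing more can be done
None
```

The case is shut: the sash snapped home and the ring stayed down after unhooking. The pole lies in both forks within about 1.5 mm of where it lay before, the gripper is clear, and I handed the job in at about 29 s; it returned no verdict.

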